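Open the latched thermal cycler lid and hold it up

ROBOT

A 6-joint arm with a two-finger parallel gripper is mounted at the origin on the work surface. World frame = base frame: x ahead of the robot, y to its left, z up, the work surface at z = 0. Lengths are in m, angles in rad, forces in N, time in s.
With the tool pointing down it reaches from about 0.275 to 0.975 m from the base axis. Payload 8.4 kg.
Tool frame: the origin (TCP) lies midway between the tips of the shut fingers; the grasp point (between the pads) lies 19 mm behind it; z points along the fingers, y is the line along which they close (so a half turn about z gives the same grasp; the last joint's range is limited). The gripper opens to 92 mm and grips with 3 to 60 N. Pads are 20 mm wide; open, the fingers measure 128 mm over their backs; the gripper's body (75 mm by 189 mm) begins 69 mm behind the grasp point.
Start: joints at [1.184, 0.353, 1.633, -0, 1.155, -0.002], TCP at [0.235, 0.579, 0.215] pointing down, gripper open.
Joint ranges: [-2.63, 2.63], [-0.92, 2.1], [0.06, 2.66], [-1.3, 4.44], [0, 2.69], [-3.02, 3.02]. Speed limits (rad/s): [2.22, 2.22, 2.79, 3.14, 3.14, 3.14].

INTERFACE

Orientations are given as a rotation vector (axis times angle).
In Python, from station import * gives the robot as it stands. Calls block until the motion is done:
- move_pose(position, orientation): joint-space move of the TCP to a pose.
- movel(position, orientation=None, max_speed=0.15): straight line of the TCP; orientation=None keeps the orientation; max_speed is the mean speed in m/s.
- set_joints(angles): joint-space move.
- move_gripper(opening, grip_force=None): finger opening in m; grip_force is the grip in N (None keeps the last); returns when the fingers have stopped.
- sleep(seconds).
- ik(position, orientation): joint angles nearest the present ones, or None.
- state(): the state.
- get_image(name): name is "scene" or "side" or "wrist"; returns a dict with "img" (384x512x3 uint8, blue, green, red), "camera_matrix" (3x3 intrinsics, pixels), "R" (3x3) and "t" (3): a world point X has camera coordinates R X + t. Camera axes: x right, y down, z forward; pixel columns grow to the right and rows downward; lengths in m; the calibration is good to about 2 mm. A picture is of the moment at which its call begins. There is no depth.
A pose or a line that the arm cannot do raises IKError and nothing moves.
- sign_off(): hands the job in; it is judged then, once.
Trained networks look in a picture, given as the dict that the camera call returned (one of the last four; its "shot" number tells which), for a name from the list of things; names that differ only in an ending like _2 or _b are one class to them, and where a whole thing is asked for, a point or a joint stands for the part that bears it (a point fixed in the world has none). Each returns a list of dicts, best first, with "p" (0 to 1); they miss things now and then, are a little off and sometimes report something else, mostly with a low value. They report only what shows in the picture. A call takes as long as a camera call. They do not tell look-alikes from the thing itself.
- recognise(picture, target): "extent" ([left, top, right, bottom] in pixels, round what is visible of it).
The state is a dict: "time": time; "q": joint angles; "dq": joint speeds; "joint_efforts": joint torques, N m; "eef_pos": TCP position; "eef_rot": TCP orientation; "ft_force": force on the tool from outside, world axes, zero at the start; "torque": the same for the moment, N m; "finger_gap": finger opening in m; "grip_force": force on a finger pad.
Only numpy, scipy, OpenCV 4.12 (cv2) and the standard library are available. Lean on these libraries where they do the work, as an engineer would, in place of code of your own. Each camera call takes 0.05 s, during which the arm holds its last target. There are 200 camera calls.

TASK

Someone left a small jar on the lid of the thermal cycler: first stand it upright in the blue tray, setting it down, not dropping it. Then draw the orange latch plate sideways against its spring to free the lid from its ball catch, lift the front of the lid about 10 cm, and hold it there steadily so that the tubes can be taken out: the program finishes while still holding the lid up. Leave the rack, the bottle and the tip box where they are.

Things in the scene. Friction and masses are not known exactly. Their poses are not given: they have to be found in the camera images.
- cycler: compact white thermal cycler, fixed to the bench, base 170 mm wide (its y) x 280 mm deep (its x) x 94 mm high, a rear housing 137 mm high. Origin: centre of its underside. Its front faces its own -x; z is up. A ball stud (steel ball 16 mm across, centre 150 mm in front of the origin, 108 mm high) stands on a bracket at the front
- lid (a joint): opening angle of the heated lid in rad: 0 closed, at most 1.1; hinged along the cycler's y axis at point lid_hinge, so that the front swings up and back. Lid 0.6 kg or so, 230 mm long, 156 mm wide, its flat top 150 mm above the bench when closed, reaching from 130 mm in front of the cycler's origin to 100 mm behind it. At its front middle a tongue 64 mm wide, 46 mm long, its top 142 mm above the bench, comes down over the ball. Nothing keeps the lid up: let go, it falls shut
- lid_hinge (a point): a point on the lid's hinge line, 95 mm behind the cycler's origin and 115 mm above the bench; axes as the cycler's. From it the middle of the two plates lies 245 mm forward and 51 mm up when the lid is closed
- latch (a joint): travel of the sprung catch in m: 0 engaged under the ball, 0.012 fully drawn (end stop). It slides towards the cycler's -y, towards the fixed grip plate; the spring pushes it back with about 4 N at 0 and 7.5 N fully drawn. Up to about 0.006 the catch holds the lid on the ball; from 0.009 on it is surely free
- latch_plate (a point): orange upright latch plate on the tongue, carried by the lid and moving with the latch: 6 mm thick (y), 22 mm long (x), its top 180 mm above the bench, 38 mm above the tongue. The point lies in the middle of its outer face (the face towards the cycler's +y), 166 mm above the bench when the lid is closed. Axes as the cycler's when the lid is closed
- grip_plate (a point): white upright fixed grip plate on the tongue, facing the latch plate and as large as it. The point lies in the middle of its outer face (the face towards the cycler's -y), 166 mm above the bench when closed. Over both outer faces the pair measures 38 mm with the latch at rest and 26 mm with it fully drawn: squeezing the plates together between the fingers draws the latch, and the lid can then be lifted by both plates, which may pivot between the fingers
- jar: closed white jar with a blue screw cap, 58 mm high, about 0.12 kg, at first standing on the lid: body 44 mm across up to 30 mm, tapering to a 36 mm neck, cap 40 mm across over the top 16 mm. Origin: centre of its underside, z up its axis
- tray_in (a point): centre of the inner floor of the low blue tray, which is fixed: outside 160 mm (x) x 130 mm (y), rim 18 mm high, wall 4 mm. z up
- rack: orange tube rack, 125 x 85 x 42 mm with tubes standing to 55 mm, loose; origin: centre of its underside. Leave it alone
- bottle: amber bottle, 66 mm across, 140 mm high, loose; origin: centre of its underside. Leave it alone
- tipbox: clear and blue box of pipette tips, 120 x 82 x 57 mm, loose; origin: centre of its underside. Leave it alone
Not all that is in view belongs to the job. There is more than one size of the jar; the one meant has the size given above. There is more than one size of the part that bears tray_in; the job needs the middle-sized.

How it is judged:
On the way, in this order (a step that is already met when the one before it is completed fails the run):
1. the jar stands upright in the blue tray, let go, the lid still shut (x of jar in the frame of tray_in between -0.06 and 0.06 m and y of jar in the frame of tray_in between -0.045 and 0.045 m and z of jar in the frame of tray_in below 0.006 m and angle between jar's own z axis and vertical below 0.1 rad and linear speed of jar below 0.03 m/s and contact force between the fingers and jar below 0.05 N and value of joint lid below 0.03 rad), for 0.2 s.
2. the latch is drawn clear of the ball with the lid still down (value of joint latch above 0.006 m and value of joint lid below 0.04 rad), for 0.1 s.
3. the lid's front is lifted (value of joint lid above 0.33 rad), for 0.2 s.
At the end, for the whole second after the job is handed in: the lid is held open at 0.33 to 0.62 rad (its front some 8 to 15 cm up), still, by the robot's fingers alone, and the jar stands upright (within 0.1 rad) on the floor of the blue tray (value of joint lid between 0.33 and 0.62 rad and velocity of joint lid between -0.08 and 0.08 rad/s and contact force between the fingers and lid above 1 N and contact force between lid and jar below 0.05 N and contact force between lid and bottle below 0.05 N and contact force between lid and tipbox below 0.05 N and contact force between lid and rack below 0.05 N and x of jar in the frame of tray_in between -0.06 and 0.06 m and y of jar in the frame of tray_in between -0.045 and 0.045 m and z of jar in the frame of tray_in below 0.006 m and angle between jar's own z axis and vertical below 0.1 rad and linear speed of jar below 0.03 m/s); the arm keeps its last pose, push and grip.
It fails at once if the jar is tipped over (angle between jar's own z axis and vertical above 0.7 rad).
It fails at once if a bystander is pushed away by more than 20 mm (distance of any of rack, bottle, tipbox from where it was at the start of the episode above 0.02 m).
It fails at once if the jar is dropped (a free fall of more than about 25 mm) (contact force between the fingers and jar below 0.01 N and linear speed of jar above 0.7 m/s).
It also fails if it takes over 59 s, if anything falls off the work surface, if the arm or the gripper's body presses on something with over 40 N, if the wrist force passes 120 N, or if a joint passes its speed limit or range.

## Working session

There is one attempt and no reset: what is moved stays moved. The work goes in short steps, each a Python script; the robot and the scene stay as the last script left them, time stands still between calls to the robot, and variables do not carry over. Pictures are saved under pics/ and viewed, at most 10 in all, crops included, and the job is handed in when it is done.

```bash
mkdir -p pics; ls
cat > h.py <<'E'
from station import *
import numpy as np, cv2
def shot(n,f=None):
    p=get_image(n)
    if f: cv2.imwrite('pics/'+f,p['img'])
    return p
def ray(p,u,v):
    d=p['R'].T@np.linalg.solve(p['camera_matrix'],[u,v,1.]); return -p['R'].T@p['t'],d
def onz(p,u,v,z):
    c,d=ray(p,u,v); return c+d*(z-c[2])/d[2]
def proj(p,X):
    x=(p['R']@np.atleast_2d(X).T).T+p['t']; x=x@p['camera_matrix'].T; return x[:,:2]/x[:,2:]
E
python3 - <<'E'
from h import *
a=shot('scene');b=shot('side')
for k,p in(('scene',a),('side',b)):
    print(k,'cam',np.round(-p['R'].T@p['t'],3),'fwd',np.round(p['R'][2],2))
    for t in['cycler','lid','latch_plate','grip_plate','jar','tray_in','rack','bottle','tipbox']:
        for r in recognise(p,t): print(t,np.round(r['extent']),round(r['p'],2))
cv2.imwrite('pics/both.png',np.hstack([cv2.resize(a['img'],(400,300)),cv2.resize(b['img'],(400,300))]))
cv2.imwrite('pics/scene.png',cv2.resize(a['img'],(800,600),interpolation=cv2.INTER_CUBIC))
cv2.imwrite('pics/side.png',cv2.resize(b['img'],(800,600),interpolation=cv2.INTER_CUBIC))
print(state()['time'],state()['eef_rot'])
E
```

```text
pics
scene cam [ 1.602 -0.564  0.984] fwd [-0.74  0.34 -0.58]
cycler [240. 171. 304. 265.] 0.79
lid [248. 176. 303. 231.] 0.98
grip_plate [241. 174. 303. 230.] 0.91
jar [256. 179. 270. 202.] 0.82
jar [216. 241. 225. 255.] 0.49
jar [250. 175. 304. 230.] 0.43
tray_in [107. 242. 143. 276.] 0.97
tray_in [167. 211. 214. 246.] 0.95
tray_in [129. 167. 192. 212.] 0.95
rack [313. 170. 348. 196.] 0.56
bottle [366. 182. 390. 225.] 0.77
tipbox [161. 241. 198. 288.] 0.69
side cam [ 0.287 -0.926  0.76 ] fwd [ 0.18  0.8  -0.58]
cycler [252. 165. 357. 235.] 0.8
lid [255. 158. 346. 209.] 0.86
lid [257. 160. 267. 195.] 0.59
grip_plate [253. 164. 346. 208.] 0.65
jar [320. 245. 331. 263.] 0.73
jar [289. 165. 308. 184.] 0.55
tray_in [306. 335. 377. 384.] 0.73
tray_in [243. 256. 311. 306.] 0.6
tray_in [124. 273. 232. 362.] 0.6
tray_in [254. 159. 345. 206.] 0.41
tray_in [292. 162. 308. 186.] 0.25
rack [254. 164. 359. 236.] 0.47
bottle [271. 124. 292. 158.] 0.8
bottle [252. 164. 359. 237.] 0.5
tipbox [330. 268. 391. 314.] 0.59
1.0 [-6.00638326e-01 -3.08362058e+00 -3.69684687e-05]
```

View pics/scene.png

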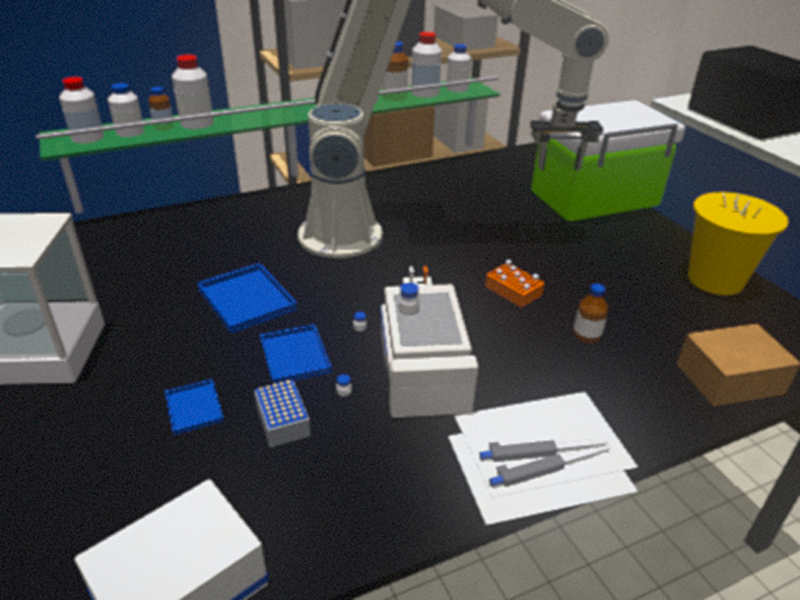

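View pics/side.png

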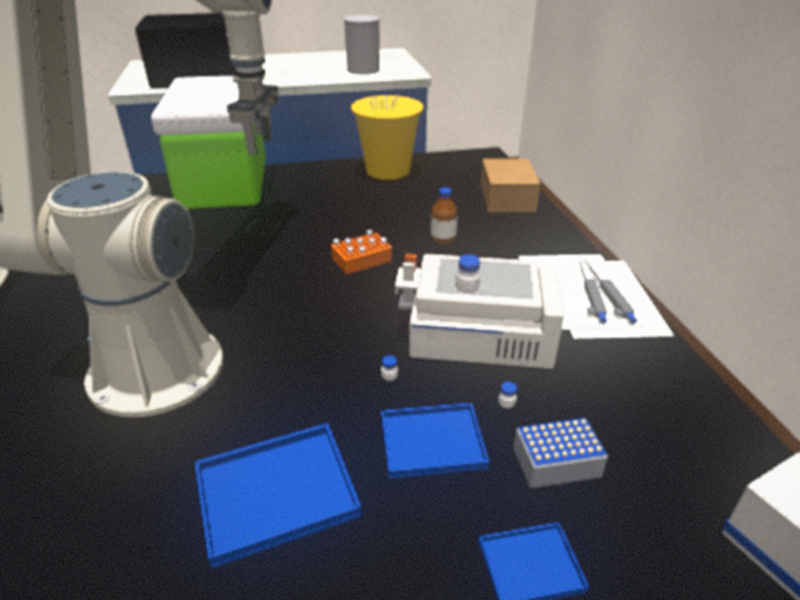

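The scene view (800×600 scale) shows the candidates clearly:
- **Jars:** one stands on the lid at (409,297). Two small look-alikes stand on the bench at (360,321) and (344,385).
- **Trays:** large (247,295), middle (296,351) and small (194,405). In the side view the middle one is at (434,440).

I choose the jar on the lid and the middle tray, and will check both sizes by measuring. Next I get rough poses, then look from above with the wrist camera.

```bash
cat > m.py <<'E'
from h import *
from scipy.spatial.transform import Rotation as Ro
def tray(p,box,z=0.018):
    l,t,r,b=[int(x) for x in box]
    hsv=cv2.cvtColor(p['img'],cv2.COLOR_BGR2HSV); m=cv2.inRange(hsv,(105,120,70),(125,255,255))
    k=np.zeros_like(m); k[max(t-6,0):b+6,max(l-6,0):r+6]=m[max(t-6,0):b+6,max(l-6,0):r+6]
    n,lab,st,_=cv2.connectedComponentsWithStats(k); i=1+np.argmax(st[1:,4])
    ys,xs=np.nonzero(lab==i)
    pts=np.array([onz(p,x,y,z)[:2] for x,y in zip(xs,ys)],np.float32)
    return cv2.minAreaRect(pts)
E
python3 - <<'E'
from m import *
a=shot('scene');b=shot('side')
for p,bx in((a,[167,211,214,246]),(a,[107,242,143,276]),(a,[129,167,192,212]),(b,[243,256,311,306]),(b,[306,335,377,384]),(b,[124,273,232,362])): print(tray(p,bx))
# jar: cap top centre, both views
def tri(pa,ua,pb,ub):
    c1,d1=ray(pa,*ua);c2,d2=ray(pb,*ub); s=np.linalg.lstsq(np.c_[d1,-d2],c2-c1,rcond=None)[0]
    return (c1+d1*s[0]+c2+d2*s[1])/2, np.linalg.norm(c1+d1*s[0]-c2-d2*s[1])
k=.64
print('jar cap',tri(a,(409*k,289*k),b,(469*k,262*k)))
print('smalljars',onz(a,360*k,328*k,0),onz(a,344*k,393*k,0))
print('latch',tri(a,(426*k,271*k),b,(410*k,263*k)))
print('grip',tri(a,(411*k,272*k),b,(408*k,268*k)))
# lid top corners z .150
for p,c in((a,[(384,286),(454,283),(470,346),(391,350)]),(b,[(425,256),(536,263),(542,304),(418,299)])):
    print(np.round([onz(p,u*k,v*k,.15)[:2] for u,v in c],3))
print(Ro.from_rotvec(state()['eef_rot']).as_matrix().round(2))
w=shot('wrist'); print(-w['R'].T@w['t'],w['R'].round(2),w['camera_matrix'][0])
E
```

```text
((0.505598783493042, -0.29180386662483215), (0.13777905702590942, 0.2225569784641266), 84.84563446044922)
((0.5650462508201599, -0.53022700548172), (0.10339462757110596, 0.13581067323684692), 88.9420166015625)
((0.22381095588207245, -0.3363156318664551), (0.25164321064949036, 0.19065167009830475), 10.025067329406738)
((0.47485727071762085, -0.29364559054374695), (0.15006646513938904, 0.16668134927749634), 84.49897766113281)
((0.5504735112190247, -0.5335192680358887), (0.10680612921714783, 0.12616987526416779), 88.76749420166016)
((0.21707883477210999, -0.33740225434303284), (0.22369088232517242, 0.19956135749816895), 9.811955451965332)
jar cap (array([ 0.59763408, -0.06187555,  0.2015159 ]), np.float64(0.0010207957122848694))
smalljars [ 4.43263816e-01 -1.13525185e-01 -1.11022302e-16] [ 0.63792076 -0.22821263  0.        ]
latch (array([0.50524664, 0.02397405, 0.16399184]), np.float64(0.007520253787028205))
grip (array([ 0.49592463, -0.00763367,  0.16838617]), np.float64(0.0011822014588372266))
[[ 0.5   -0.076]
 [ 0.55   0.075]
 [ 0.758 -0.002]
 [ 0.708 -0.152]]
[[ 0.546  0.059]
 [ 0.756 -0.012]
 [ 0.711 -0.146]
 [ 0.497 -0.085]]
[[-0.93  0.38  0.  ]
 [ 0.38  0.93 -0.  ]
 [-0.   -0.   -1.  ]]
[0.16813118 0.60689414 0.38561949] [[ 0.37  0.93  0.  ]
 [ 0.9  -0.36  0.26]
 [ 0.24 -0.1  -0.97]] [329.46253112   0.         254.87521866]
```

```bash
cat >> m.py <<'E'
def down(yaw,tilt=0):  # tool x = -cycler x, tool y along cycler y, z down; tilt = lid angle
    c,s=np.cos(yaw),np.sin(yaw)
    R=np.c_[[-c,-s,0],[-s,c,0],[0,0,-1]]
    return (Ro.from_rotvec(tilt*np.array([-s,c,0]))*Ro.from_matrix(R)).as_rotvec()
E
python3 - <<'E'
from m import *
y=np.deg2rad(-20)
move_pose([.55,-.025,.34],down(y))
w=shot('wrist')
for t in['jar','latch_plate','grip_plate','lid','tray_in']:
    for r in recognise(w,t): print(t,np.round(r['extent']),round(r['p'],2))
cv2.imwrite('pics/w1.png',cv2.resize(w['img'],(800,600),interpolation=cv2.INTER_CUBIC))
import pickle; pickle.dump(w,open('w1.pkl','wb'))
print(state()['time'],state()['eef_pos'])
E
```

```text
jar [159.  86. 186. 107.] 0.92
jar [213. 200. 255. 252.] 0.58
latch_plate [276. 103. 289. 129.] 0.63
grip_plate [ 15.  99. 134. 219.] 0.69
grip_plate [196.  95. 337. 299.] 0.58
lid [196.  95. 337. 298.] 0.81
tray_in [ 0.  0. 58. 81.] 0.91
tray_in [ 13.  98. 138. 221.] 0.69
tray_in [ 44. 244. 101. 286.] 0.57
tray_in [  0. 244.  12. 270.] 0.56
3.9083 [ 0.5500158  -0.02469728  0.33993026]
```

View pics/w1.png

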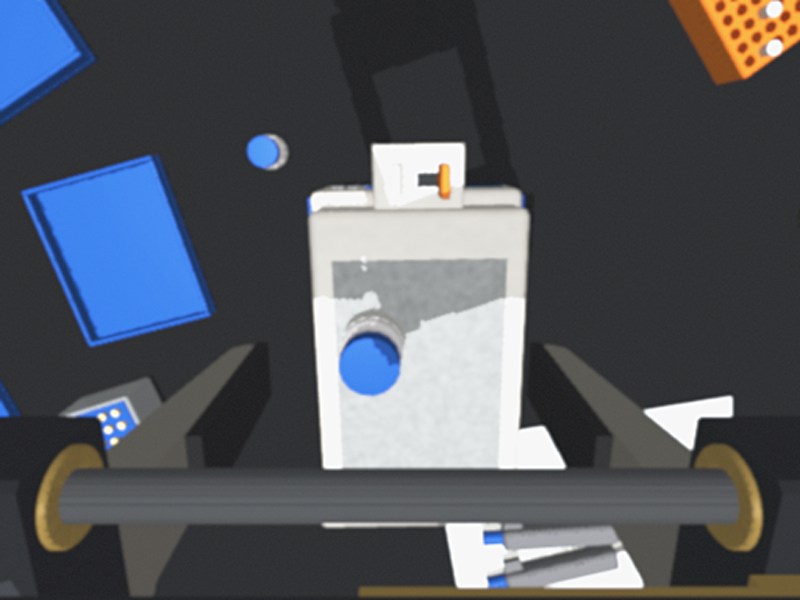

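Wrist view from above: the jar's cap is at (370,364), the orange plate at (445,181) and the white plate at (399,180). The tongue runs from (372,144) to (465,143), the lid's front corners are (309,211) and (529,209), and the middle tray's corners are (22,192), (156,156), (213,315) and (92,346). I'll compute sizes and poses from these.

Run:
```python
from m import *
import pickle; w=pickle.load(open('w1.pkl','rb')); k=.64
g=lambda u,v,z: onz(w,u*k,v*k,z)[:2]
print('jar',g(370,364,.208),'cap dia',np.linalg.norm(g(340,364,.208)-g(401,364,.208)))
print('tray',tray(w,[13,98,138,221]), np.mean([g(*c,.018) for c in[(22,192),(156,156),(213,315),(92,346)]],0))
t0,t1=g(372,144,.142),g(465,143,.142); l0,l1=g(309,211,.15),g(529,209,.15)
print('tongue',t0,t1,np.linalg.norm(t1-t0),'lid',l0,l1,np.linalg.norm(l1-l0))
d=l1-l0; print('yaw',np.degrees(np.arctan2(d[1],d[0]))-90)
d=t1-t0; print('yaw t',np.degrees(np.arctan2(d[1],d[0]))-90)
# side edges of lid
for a,b in(((309,215),(323,525)),((529,215),(519,430))):
    d=g(*b,.15)-g(*a,.15); print('yaw edge',np.degrees(np.arctan2(d[1],d[0])))
yw=np.deg2rad(-19.5); cx=np.array([np.cos(yw),np.sin(yw)])
print('plates by lid front',(l0+l1)/2-.02*cx,'by tongue',(t0+t1)/2)
# orange
hsv=cv2.cvtColor(w['img'],cv2.COLOR_BGR2HSV); m=cv2.inRange(hsv,(5,120,120),(20,255,255))
m[:,:260]=0;m[:,310:]=0
ys,xs=np.nonzero(m);print('orange bbox',xs.min()/k,xs.max()/k,ys.min()/k,ys.max()/k)
c=cv2.resize(w['img'][80:150,225:310],(680,560),interpolation=cv2.INTER_CUBIC)
cc=cv2.resize(w['img'][190:260,200:280],(680,560),interpolation=cv2.INTER_CUBIC)
cv2.imwrite('pics/crop.png',np.hstack([cv2.resize(c,(400,330)),cv2.resize(cc,(400,330))]))
```

```text
jar [ 0.594988   -0.05877175] cap dia 0.038518820050201824
tray ((0.47631195187568665, -0.28289636969566345), (0.14034788310527802, 0.16355961561203003), 84.75772094726562) [ 0.47749914 -0.28299791]
tongue [ 0.46801066 -0.01299225] [0.48916651 0.04735749] 0.06395045639130476 lid [ 0.49525526 -0.06965491] [0.54602411 0.07455038] 0.15288113462153308
yaw -19.39510460154918
yaw t -19.318320180279144
yaw edge -19.86464251933846
yaw edge -18.84319211156965
plates by lid front [0.50178686 0.00912387] by tongue [0.47858858 0.01718262]
orange bbox 437.5 448.4375 164.0625 196.875
```

View pics/crop.png

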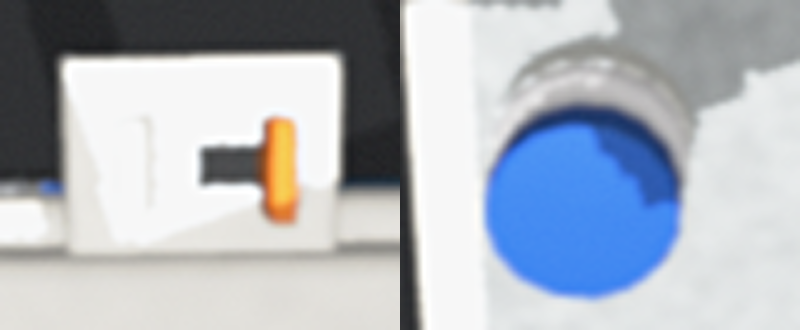

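The crop confirms the pick: a cap about 39 mm across (40 mm expected) on the lid, and a tray of about 160×130 mm, the middle size. The left half shows both plates. Now I'll grasp the jar.

Run:
```python
from m import *
y=np.deg2rad(-19.4); r=down(y); J=[.596,-.060]
move_gripper(.075,20)
move_pose([*J,.25],r)
movel([*J,.159],r,max_speed=.08)
print(state()['ft_force'])
print(move_gripper(.03,20)); s=state(); print(s['finger_gap'],s['grip_force'],s['ft_force'],s['time'])
if s['finger_gap']>.036:
    movel([*J,.30],r,max_speed=.1); s=state(); print(s['finger_gap'],s['grip_force'],s['ft_force'],s['time'])
w=shot('wrist','w2.png')
```

```text
[0.36049224 0.12453284 0.25624035]
False
0.043511102278089 20.00031663221307 [ 0.03100416 -0.77739456  0.93891708] 6.725
0.04345104108295028 19.99966519069858 [ 0.72655978 -0.57109532 -1.93705342] 8.2833
```

Run:
```python
from m import *
y=np.deg2rad(-19.4); r=down(y); T=[.477,-.287]
move_pose([*T,.16],r)
movel([*T,.030],r,max_speed=.06)
f0=state()['ft_force'][2]; z=.030
while z>.008:
    z-=.0015; movel([*T,z],r,max_speed=.03)
    f=state()['ft_force'][2]
    if f-f0>3: break
print('z',z,f0,f,state()['time'],state()['finger_gap'])
w=shot('side'); 
move_gripper(.056)
sleep(.2); movel([*T,.13],r,max_speed=.08)
b=shot('side')
print(state()['time'])
cv2.imwrite('pics/place.png',cv2.resize(b['img'][240:330,230:350],(800,600),interpolation=cv2.INTER_CUBIC))
```

```text
z 0.011999999999999988 -1.3751493802263048 10.164424924801885 14.775 0.04300412089058206
17.0917
```

View pics/place.png

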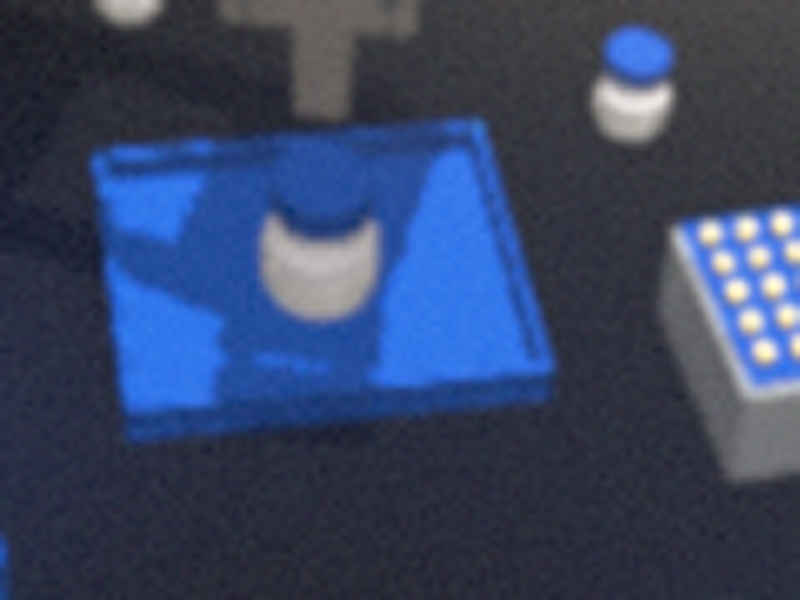

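The jar stands upright near the middle of the tray (crop around (320,230)). Next, a close look at the plates.

Run:
```python
from m import *
y=np.deg2rad(-19.4); r=down(y); P=np.array([.5025,.0089]); c=np.array([np.cos(y),np.sin(y)]); n=np.array([-c[1],c[0]])
movel([.477,-.287,.26],r,max_speed=.25)
move_gripper(.075,25)
move_pose([*(P+.0*c),.25],r)
w=shot('wrist')
hsv=cv2.cvtColor(w['img'],cv2.COLOR_BGR2HSV); m=cv2.inRange(hsv,(5,120,120),(20,255,255))
nn,lab,st,ce=cv2.connectedComponentsWithStats(m)
for s_,c_ in zip(st[1:],ce[1:]):
    if s_[4]>60: print(s_,c_)
H=[]
for s in(1,-1):
    for a in(-.011,.011):
        for yy in(.019,.013):
            for z in(.18,.142): H.append([*(P+a*c+s*yy*n),z])
im=cv2.resize(w['img'],None,fx=3,fy=3,interpolation=cv2.INTER_CUBIC)
uv=proj(w,H); print(uv[:8].round(1).tolist())
for u,v in uv: cv2.circle(im,(int(u*3+1),int(v*3+1)),3,(255,0,255),-1)
u,v=(uv.mean(0)*3).astype(int); u=max(u,400);v=max(v,300)
cv2.imwrite('pics/pl.png',im[v-300:v+300,u-400:u+400]); print(u,v,state()['time'])
import pickle; pickle.dump(w,open('w3.pkl','wb'))
```

```text
[ 436    0   76   95 4790] [482.40292276  40.13465553]
[270 175   9  34 246] [274.16666667 191.45528455]
[[280.0, 183.7], [276.8, 173.0], [272.0, 183.7], [269.8, 173.0], [279.4, 211.3], [276.3, 197.3], [271.6, 211.3], [269.5, 197.3]]
764 573 19.4167
```

View pics/pl.png

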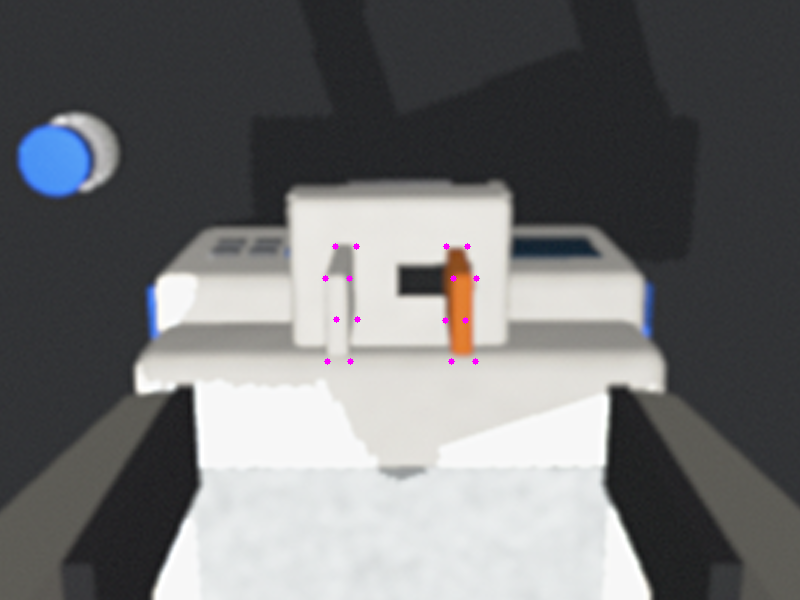

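The overlay agrees to within 2 mm: the orange plate's rear edge is at row 354 against 361 predicted, so I shift 1.5 mm forward. I'll check IK along the arc, then squeeze.

```bash
cat > lift.py <<'E'
from m import *
y=np.deg2rad(-19.4); c=np.array([np.cos(y),np.sin(y)]); n=np.array([-c[1],c[0]])
P=np.array([.5025,.0089])-.0015*c-.006*n; Z=.149; hz=.115
def at(th):
    a,b=-.245,Z-hz
    # rotation lifting the front: about +y(cycler) by th
    x=a*np.cos(th)+b*np.sin(th); z=-a*np.sin(th)+b*np.cos(th)
    return [*(P+(.245+x)*c),hz+z], down(y,th)
E
python3 - <<'E'
from lift import *
print([ik(*at(t)) is not None for t in(0,.15,.3,.46)], ik(*at(.46)), state()['q'], at(.46))
movel([*P,.21],down(y),max_speed=.1)
movel([*P,Z],down(y),max_speed=.06)
print('ft',state()['ft_force'])
move_gripper(.02,25); sleep(.4)
s=state(); print(s['finger_gap'],s['grip_force'],s['ft_force'],s['time'])
E
```

```text
[True, True, True, True] [-0.09312032  0.45280247  1.47731034  0.10851994  1.65896541 -1.34037964] [ 1.29225095e-02  1.25780742e-01  1.84909071e+00 -4.09368634e-04
  1.16645218e+00 -1.21816202e+00] ([np.float64(0.5373506059737245), np.float64(-0.009734006063117424), np.float64(0.2542330711224202)], array([-0.4525954 , -2.64779212, -0.10597221]))
ft [ 0.74073739 -0.81222336  0.19024993]
0.025226420712471234 25.087218582630157 [-2.59598453 -9.09476003  4.65027086] 22.35
```

Run:
```python
from lift import *
for t in np.linspace(0,.46,9)[1:]:
    movel(*at(t),max_speed=.05); s=state(); print(round(t,2),round(s['finger_gap'],4),s['ft_force'].round(1) if hasattr(s['ft_force'],'round') else s['ft_force'])
    if s['finger_gap']<.02 or np.linalg.norm(s['ft_force'])>50: print('STOP');break
sleep(.5); s=state(); print(s['time'],s['finger_gap'],s['grip_force'],s['ft_force'])
b=shot('side'); cv2.imwrite('pics/end.png',cv2.resize(b['img'][130:330,210:400],(760,600),interpolation=cv2.INTER_CUBIC))
```

```text
0.06 0.0253 [-1.7 -7.9 -2.3]
0.12 0.0251 [-1.8 -6.9 -2.4]
0.17 0.0253 [-2.3 -6.5 -1.5]
0.23 0.0255 [-2.6 -5.9 -1.3]
0.29 0.0251 [-1.9 -5.2 -1.5]
0.34 0.0252 [-3.3 -5.1 -2.3]
0.4 0.0253 [-2.2 -4.2 -0.8]
0.46 0.025 [-3.7 -4.7  0. ]
26.3167 0.025102165700081006 25.05677193403244 [-2.55908544 -5.0766274  -0.72944204]
```

View pics/end.png

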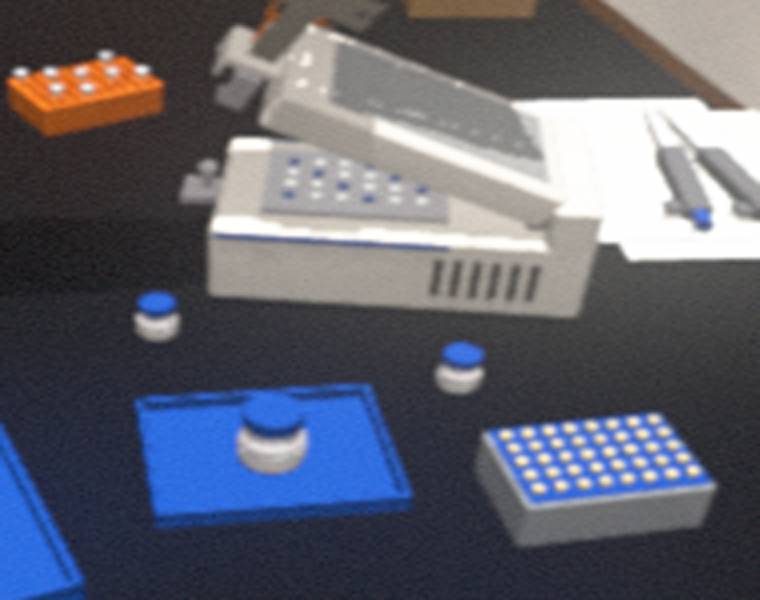

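The lid is held open by its plates (front at about (290,80)), and the jar stands upright in the tray at (272,435).

```bash
python3 -c "
from station import *
print(sign_off())"
```

```text
the job is handed in; nothing more can be done
None
```

The job is handed in at about 26 s of the 59 s, no verdict returned: the jar stands upright in the middle-sized blue tray, and the gripper is holding the lid open at about 0.46 rad (commanded angle).

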